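# Dial open the bench strongbox

## Task

Open the strongbox with the dial on its lid: turn the dial left until its white pointer is at the red stud, pause, turn it right to the blue stud, pause, then turn left again while pressing the dial down lightly, feeling for the spot between the studs where it drops in. Push it fully down there and pull the lid all the way open towards the robot by the dial, then let go. Do not press hard before it has dropped in, stop turning as soon as it does, and leave the other things on the bench where they are.

Things in the scene. Friction and masses are not known exactly. Their poses are not given: they have to be found in the camera images.
- strongbox: Green steel box, 220 (x) x 170 (y) x 94 mm high, fixed on the bench. Origin: centre of its underside; x points from its front (facing the robot) to its back, y left, z up. Its grey lid lies at 88 mm between two rails (y +-69 to +-85 mm) and slides towards the front (-x), carrying the dial, whose axis is 12 mm in front of the box's middle when shut.
- dial_grip (a point): Middle of the dial's grip bar. The dial is a black disc, 63 mm across, 8 mm thick; on it stands a steel bar 46 mm long, 14 mm thick (pinch across this, from above), 34 mm high. The point lies on the turning axis, 13 mm below the bar's top, 21 mm above the disc's face, 129 mm above the bench with the dial up. x: along the bar to the white pointer; y across it; z up. It moves with the dial.
- red_mark (a point): Top of the red stud (9 mm across) on the lid, 41.5 mm from the dial's axis; the pointer is at it when the dial reads +0.70 rad.
- blue_mark (a point): Top of the blue stud (9 mm across) on the lid, 41.5 mm from the dial's axis; the pointer is at it when the dial reads -0.70 rad.
- dial (a joint): Turn of the dial in rad: 0 when the white pointer points straight away from the box's front (box x), grows to the left (counter-clockwise from above); range -1.1 to 1.1, red stud +0.70, blue stud -0.70. Turns with light friction (0.06 N m) and stays where it is left.
- dial_press (a joint): How far the dial is pushed down (m): 0 up, 0.010 fully down; 3 N of friction, no return spring. After 1.5 mm a pin under it meets a sprung ring. The ring has one gate, unmarked, elsewhere each time, where the dial reads -0.50 to +0.50; within 0.06 rad of it the ring springs up round the pin, the push falls to 3 N, the dial goes fully down and turns only stiffly. Past 8.5 mm it frees the lid.
- spring_plate (a joint): How far the pin has sunk the sprung ring under the dial (m): 0 at rest, stop at 0.008; off the gate it sinks as the dial is pushed. It pushes back with 3 N plus 1.5 N per mm. More than 5 mm (some 13 N with the dial's own friction) is pressed too hard; about 3 mm (dial pushed some 5 mm, 10 N) is right for feeling.
- ring_twist (a joint): How far the pin has dragged the sprung ring round (rad, left positive): 0 at rest; it springs back with 1.5 N m per rad. A few hundredths from rubbing while feeling is normal; more than 0.2 either way (0.3 N m on the dial), as when the dial is turned on after it has dropped into the gate, is forcing it.
- lid (a joint): How far the lid is slid open, in m: 0 shut, 0.070 fully open, towards the box's front (-x of the box), carrying the dial along. About 3 N of friction. It is locked while the dial is not fully down.
- bolt_tin: Open rusty tin, 75 mm across, 60 mm high, to the right of the box; origin at the centre of its underside. To be left alone.
- cold_chisel: Cold chisel, 26 x 176 x 21 mm, lying to the right of the box; origin at the centre of its underside. To be left alone.
- oil_can: Tin thumb oiler, 76 mm across, 166 mm high, to the right; origin at the centre of its underside. To be left alone.
- tin_mug: Dark tin mug, 79 mm across, 80 mm high, at the back on the right; origin at the centre of its underside. To be left alone.

How it is judged (in metres and radians):
On the way, in this order (a step that is already met when the one before it is completed fails the run):
1. the dial is turned left to the red stud (reads 0.70 within 0.10) and rests there 0.3 s, not pushed in (value of joint dial between 0.6 and 0.8 rad and value of joint dial_press below 0.007 m), for 0.3 s.
2. then turned right to the blue stud (reads -0.70 within 0.10) and rests there 0.3 s, not pushed in (value of joint dial between -0.8 and -0.6 rad and value of joint dial_press below 0.007 m), for 0.3 s.
3. then, between the studs, the dial has dropped into the gate and is pushed down (more than 9 mm) (value of joint dial_press above 0.009 m and value of joint dial between -0.6 and 0.6 rad), for 0.2 s.
At the end, for the whole second after the job is handed in: The lid is open by more than 60 of its 70 mm and at rest, with the dial still pushed in (more than 7 mm) (value of joint lid above 0.06 m and value of joint dial_press above 0.007 m and velocity of joint lid between -0.01 and 0.01 m/s); the robot touches nothing.
It fails at once if the dial is pressed too hard before it has dropped in: the sprung ring is sunk more than 5 mm (value of joint spring_plate above 0.005 m).
It fails at once if the dial is forced round against the gate: the sprung ring is twisted more than 0.2 rad (value of joint ring_twist above 0.2 rad or value of joint ring_twist below -0.2 rad).
It fails at once if the tin, chisel, oil can or mug is moved more than 25 mm (distance of any of bolt_tin, cold_chisel, oil_can, tin_mug from where it was at the start of the episode above 0.025 m).
It also fails if it takes over 72 s, if anything falls off the work surface, if the arm or the gripper's body presses on something with over 40 N, if the wrist force passes 120 N, or if a joint passes its speed limit or range.

## Robot

A 6-joint arm with a two-finger parallel gripper is mounted at the origin on a cart in front of the work surface, level with it; the furniture and walls round the work are solid. World frame = base frame: x ahead of the robot, y to its left, z up, the work surface at z = 0. Lengths are in mm, angles in rad, forces in N, time in s.
With the tool pointing down it reaches from about 400 to 925 mm from the base axis. Payload 12.5 kg.
Tool frame: the origin (TCP) lies at the centre of the arm's flange, where the gripper is bolted on; the fingertips stand 190 mm ahead of it and the grasp point (between the pads) lies env.grip_point_offset ahead of it (env.grip_point_offset is the distance from the TCP to the grasp point, in mm); z points along the fingers, x is the direction in which the jaws open and shut, and the axes are right-handed (so a half turn about z gives the same grasp; the last joint's range is limited). The gripper opens to 95 mm and grips with 3 to 60 N. Pads are 20 mm wide; open, the fingers measure 119 mm over their backs; the gripper's body (75 mm by 180 mm) begins 59 mm behind the grasp point.
Start: joints at [1.117, 0.491, 1.559, -0, 1.092, -0.106], TCP at [212.995, 587.586, 404.761] pointing down, gripper open.
Joint ranges: [-3.1, 3.1], [-0.84, 2.19], [0.05, 2.79], [-1.13, 4.28], [0.06, 2.93], [-2.69, 2.69]. Speed limits (rad/s): [2.22, 2.22, 2.79, 3.14, 3.14, 3.14].

## Interface

Orientations are given as [roll, pitch, yaw] about the fixed x, y, z axes, in that order (R = Rz(yaw) Ry(pitch) Rx(roll)).
In Python, from cell import state, read_camera, camera_model, job_done, env gives the robot as it stands.
- The arm moves only by the tool arm_command, never from a script. Its argument "steps" is a list of rows, each a list of 6 numbers: the shift along the tool's x, y, z in cm, then the turn, a rotation vector about the tool's x, y, z in degrees. In form: [[dx, dy, dz, rx, ry, rz], ...]. A call has 1 to 12 rows; each row is the pose to reach, as a shift and turn from the pose commanded when the call began, along the tool's axes at that moment; what a row does not reach only later rows make up. A row lasts 1/12 s, in which the tool goes at most 41.7 mm and 7.16 degrees, less where a joint would pass 70% of its speed; a pose out of reach is approached as far as the arm can. A call with a gripper value outside its range is refused whole. "jaw" is the finger opening in cm, from 0 to 9.51, set as the call begins (left out, the last holds). The fingers move at their own pace and stop on an object; the grip force is fixed at half the most. Time passes only in rows, so rows that repeat a pose let the fingers close. It gives the time, the measured TCP pose, the force and the opening at its end, in the units of the state.
- state(): the state, without advancing time (a new reading comes with each control period).
- read_camera(name): name is "scene" or "top"; returns the picture (420x560x3 uint8, red, green, blue); there is no depth.
- camera_model(name): a dict with "K" (3x3 intrinsics, pixels), "xyz" and "rotation" of the camera in the world. Camera axes: x right, y up, looking along -z (the intrinsics and any distortion apply to the point x, -y, -z); pixel columns grow to the right and rows downward; lengths in mm; the calibration is good to about 2 mm. A picture is of the moment at which its call begins. camera_model takes no time and is no camera call.
- job_done(): hands the job in, once; it reports no verdict.
The state is a dict: "t": time; "joints": joint angles; "qvel": joint speeds; "tau": joint torques, N m; "eef_pos": TCP position; "tcp_rot": TCP orientation; "ft_force": force on the tool from outside, world axes, zero at the start; "moment": the same for the moment, N m; "opening": opening from 0.0 (shut) to 1.0 (fully open).
Only numpy, scipy, OpenCV 4.12 (cv2) and the standard library are available. Lean on these libraries where they do the work, as an engineer would, in place of code of your own. Each camera call takes 0.05 s, during which the arm holds its last target. There are 200 camera calls.

## Working session

There is one attempt and no reset: what is moved stays moved. The work goes in short steps, Python scripts to look and compute and a tool call to move; the robot and the scene stay as the last step left them, time stands still between calls to the robot, and variables do not carry over. Pictures are saved under pics/ and viewed, about 8 in all and at most 12, crops included, and the job is handed in when it is done.

Besides the shell and the picture viewer there is one more tool, called after ">>>" by a JSON object that holds its "api" and its "payload", one argument or row to a line. arm_command: Moves the arm, as the interface text tells. Its arguments: {"type":"object","properties":{"steps":{"type":"array"},"jaw":{"type":"number"}},"required":["steps"]}

```bash
mkdir -p pics; python3 - <<'E'
from cell import *
import cv2,numpy as np
for n in("scene","top"):
    cv2.imwrite(f"pics/{n}0.png",read_camera(n)[:,:,::-1]); m=camera_model(n); print(n,m)
print(state(),env.grip_point_offset)
E
```

```text
scene {'K': array([[513.37970757,   0.        , 285.85636028],
       [  0.        , 513.37970757, 210.27772113],
       [  0.        ,   0.        ,   1.        ]]), 'xyz': array([151.44932034, 849.63804632, 867.12979447]), 'rotation': array([ 0.86633583, -0.00601123, -2.69274749])}
top {'K': array([[513.61706677,   0.        , 279.20679147],
       [  0.        , 513.61706677, 213.84688282],
       [  0.        ,   0.        ,   1.        ]]), 'xyz': array([ 481.11798342,   41.73397943, 1464.71452682]), 'rotation': array([ 3.73033231e-02, -7.64982234e-04, -1.57292848e+00])}
{'t': 0.1, 'joints': array([ 1.11737726e+00,  4.91452705e-01,  1.55936368e+00,  2.64417739e-05,
        1.09171429e+00, -1.05605676e-01]), 'qvel': array([ 0.00254522, -0.00118516, -0.00120272, -0.00146158,  0.00107683,
        0.00103893]), 'tau': array([ 2.95050217e-03, -6.13623118e+01, -2.58605164e+01,  6.93787658e-02,
        4.70913586e-02, -7.29213502e-05]), 'eef_pos': array([212.99396433, 587.55559874, 404.25759148]), 'tcp_rot': array([-3.14147045e+00,  9.30328785e-04,  1.22297080e+00]), 'ft_force': array([-0.11461935, -1.06356574,  0.31675641]), 'moment': array([ 0.02152405,  0.02335254, -0.02611109]), 'opening': 0.9993825193199712} 171.3
```

View pics/top0.png

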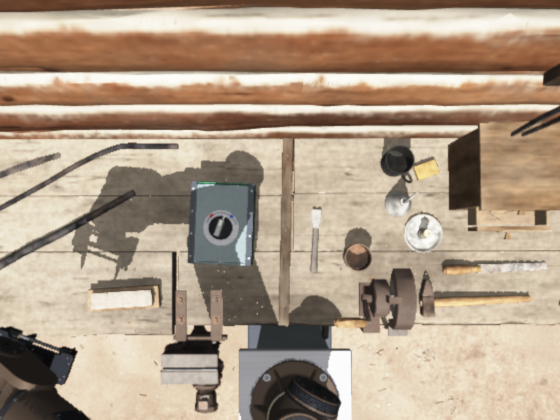

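View pics/scene0.png

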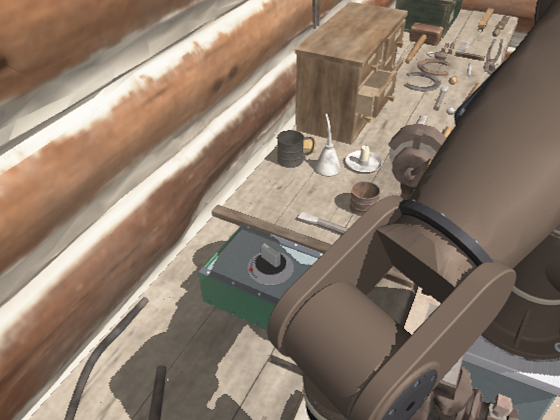

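The top view shows the box around pixel (222,224) with the dial near (221,228). The tin, chisel, oil can and mug are all well to the right. I'll zoom in next.

```bash
cat > h.py <<'E'
from cell import *
import cv2,numpy as np
from scipy.spatial.transform import Rotation as R
def ray(n,u,v,z):
    m=camera_model(n);K=m["K"];c=np.array(m["xyz"])
    d=R.from_euler("xyz",m["rotation"]).as_matrix()@[(u-K[0,2])/K[0,0],-(v-K[1,2])/K[1,1],-1]
    return c+d*(z-c[2])/d[2]
def proj(n,p):
    m=camera_model(n);K=m["K"]
    q=R.from_euler("xyz",m["rotation"]).as_matrix().T@(np.array(p)-m["xyz"])
    return K[0,2]+K[0,0]*q[0]/-q[2],K[1,2]+K[1,1]*-q[1]/-q[2]
E
python3 - <<'E'
import cv2
t=cv2.imread("pics/top0.png")[172:274,180:266]; cv2.imwrite("pics/c1.png",cv2.resize(t,None,fx=5.8,fy=5.8,interpolation=cv2.INTER_CUBIC))
s=cv2.imread("pics/scene0.png")[220:330,195:335]; cv2.imwrite("pics/c2.png",cv2.resize(s,None,fx=5,fy=5,interpolation=cv2.INTER_CUBIC))
E
```

```text
(no output)
```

View pics/c1.png

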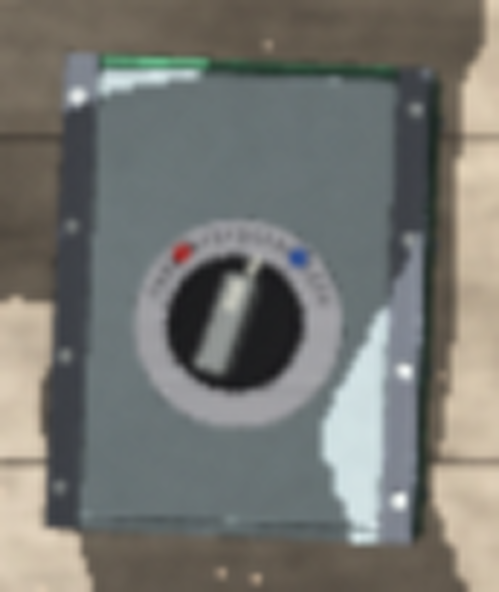

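View pics/c2.png

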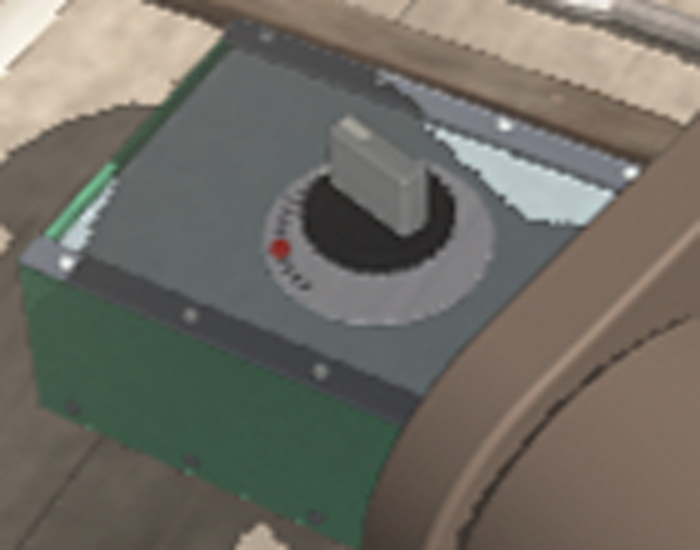

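The crops show the dial's disc centre at c1 (235,323). The red stud is at (182,253), the blue one at (299,258), and the pointer tip is at about (258,262).

```bash
python3 - <<'E'
from h import *
def P(x,y,z,n="top"):
    return ray(n,180+(x+.5)/5.8-.5,172+(y+.5)/5.8-.5,z)
def Q(x,y,z): return ray("scene",195+(x+.5)/5-.5,220+(y+.5)/5-.5,z)
a=[P(77,96,94),P(60,487,94),P(416,108,94),P(399,500,94)]
for p in a: print(p)
print("rail yaw",[np.arctan2(*(a[i]-a[i+1])[1::-1]) for i in(0,2)], "y-axis", [np.arctan2(*(-(a[i+2]-a[i]))[[0,1]]*np.array([1,1])) if 0 else np.arctan2(-(a[i]-a[i+2])[0],(a[i]-a[i+2])[1]) for i in (0,1)])
c=P(235,323,108);r=P(182,253,96);b=P(299,258,96);pt=P(258,262,108)
print("disc",c,"red",r,"blue",b,"ptr",pt, np.linalg.norm(r-b))
for n,p in(("r",r),("b",b),("p",pt)): print(n,np.arctan2(*(p-c)[1::-1]),np.linalg.norm((p-c)[:2]))
b0,b1=P(211,370,142),P(243,268,142); print("bar top",b0,b1,np.arctan2(*(b1-b0)[1::-1]),(b0+b1)/2)
print("scene disc",Q(379,210,108),"red",Q(280,249,96))
print("bar scene", Q(345,122,142),Q(412,184,142))
E
```

```text
[601.58336087 271.42372848  94.        ]
[421.66849866 278.48135665  94.        ]
[595.71155275 115.06678601  94.        ]
[415.37889714 122.88804439  94.        ]
rail yaw [np.float64(-0.03920749695226332), np.float64(-0.04334411738592035)] y-axis [np.float64(-0.03753622983905446), np.float64(-0.04040134469940825)]
disc [496.59330976 196.72713094 108.        ] red [528.95113158 222.52861934  96.        ] blue [526.53815532 168.74625925  96.        ] ptr [524.35586095 186.30896964 108.        ] 53.83646265368119
r 0.6731414974878083 41.385328761390284
b -0.7515061043673948 40.98320334697186
p -0.3589981645393257 29.652948146992838
bar top [475.38507283 203.4431069  142.        ] [520.62007317 189.34268899 142.        ] -0.3021693425044876 [498.002573   196.39289795 142.        ]
scene disc [493.01762393 202.68618249 108.        ] red [524.72484499 229.80540864  96.        ]
bar scene [512.44894908 193.86254269 142.        ] [472.46772668 213.32389515 142.        ]
```

The studs, disc and rails agree: the dial axis is at about (496.8, 196.9), box yaw is -0.041, and the bar is at about -0.32 world (dial reading about -0.28). Moving to hover over it.

>>> {"api": "arm_command", "payload": {
  "steps": [
    [-27.05,40,4,0,0,-1.5],
    [-27.05,40,4,0,0,-1.5],
    [-27.05,40,4,0,0,-1.5],
    [-27.05,40,4,0,0,-1.5],
    [-27.05,40,4,0,0,-1.5],
    [-27.05,40,4,0,0,-1.5],
    [-27.05,40,4,0,0,-1.5],
    [-27.05,40,4,0,0,-1.5],
    [-27.05,40,4,0,0,-1.5],
    [-27.05,40,4,0,0,-1.5],
    [-27.05,40,4,0,0,-1.5],
    [-27.05,40,4,0,0,-1.5]
  ],
  "jaw": 6
}}

```text
t: 1.1
eef_pos: [498.5, 194.0, 364.3]
tcp_rot: [-3.142, 0.0, 1.248]
ft_force: [-0.3, -0.4, -0.2]
opening: 0.628
```

>>> {"api": "arm_command", "payload": {
  "steps": [
    [0,0,0,0,0,0],
    [0,0,0,0,0,0],
    [0,0,0,0,0,0]
  ]
}}

```text
t: 1.35
eef_pos: [496.5, 197.2, 364.6]
tcp_rot: [-3.141, 0.0, 1.249]
ft_force: [-1.2, 0.2, 0.5]
opening: 0.633
```

```bash
python3 - <<'E'
from h import *
s=read_camera("scene")[:,:,::-1]; cv2.imwrite("pics/c3.png",cv2.resize(s[140:340,150:400],None,fx=3,fy=3,interpolation=cv2.INTER_CUBIC))
st=state();print(st['eef_pos'],st['tcp_rot'],st['ft_force'],st['moment'],st['opening'])
for p in((496.8,196.9,142),(496.8,196.9,108),(496.8,196.9,174)):
    u,v=proj("scene",p);print((u-150)*3,(v-140)*3)
E
```

```text
[496.29739997 197.64560283 364.71239539] [-3.14117905e+00  1.40010503e-05  1.24992850e+00] [1.53308916e-01 5.89130542e-01 2.71296409e-04] [-0.04376675 -0.01317425 -0.01070791] 0.6289112608471059
359.41122171450456 322.00421619966966
360.1187632364478 357.54372359289994
358.71714836532016 287.1412093516221
```

View pics/c3.png

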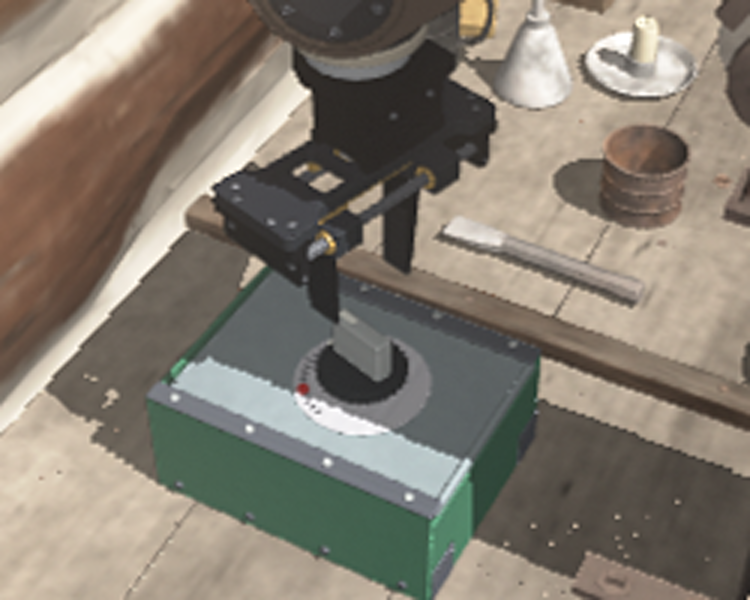

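The fingers straddle the bar: its top is at about (362,330) in the crop, against (359,322) predicted. Descending, then gripping.

>>> {"api": "arm_command", "payload": {
  "steps": [
    [0,0,2,0,0,0],
    [0,0,4,0,0,0],
    [0,0,5.4,0,0,0],
    [0,0,6.1,0,0,0],
    [0,0,6.1,0,0,0],
    [0,0,6.1,0,0,0]
  ]
}}

```text
t: 1.9
eef_pos: [496.7, 197.7, 304.1]
tcp_rot: [-3.142, -0.0, 1.25]
ft_force: [0.7, -0.5, -0.3]
opening: 0.634
```

>>> {"api": "arm_command", "payload": {
  "steps": [
    [0,0,0,0,0,0],
    [0,0,0,0,0,0],
    [0,0,0,0,0,0],
    [0,0,0,0,0,0],
    [0,0,0,0,0,0],
    [0,0,0,0,0,0],
    [0,0,0,0,0,0]
  ],
  "jaw": 0.5
}}

```text
t: 2.48
eef_pos: [496.9, 196.9, 303.8]
tcp_rot: [3.141, -0.0, 1.249]
ft_force: [0.2, -0.4, 0.4]
opening: 0.197
```

```bash
cat > s.py <<'E'
from h import *
st=state()
np.set_printoptions(precision=3,suppress=True)
r=R.from_euler("xyz",st['tcp_rot']).as_matrix()
print(st['t'],st['eef_pos'],st['tcp_rot'],"dial",st['tcp_rot'][2]-np.pi/2+.041,"F",st['ft_force'],"Ftool",r.T@st['ft_force'],"M",st['moment'],st['opening']*95.1)
E
python3 s.py
```

```text
2.4833 [496.868 196.906 303.839] [ 3.141 -0.     1.249] dial -0.28072803143648456 F [ 0.188 -0.398  0.376] Ftool [-0.318  0.305 -0.376] M [-0.031  0.006 -0.045] 18.723884308824037
```

>>> {"api": "arm_command", "payload": {
  "steps": [
    [0,0,0,0,0,0],
    [0,0,0,0,0,0],
    [0,0,0,0,0,0],
    [0,0,0,0,0,0],
    [0,0,0,0,0,0]
  ]
}}

```text
t: 2.9
eef_pos: [497.1, 197.9, 303.9]
tcp_rot: [3.141, -0.003, 1.248]
ft_force: [1.2, 11.8, -1.5]
opening: 0.146
```

```bash
python3 s.py
```

```text
2.9 [497.12  197.868 303.932] [ 3.141 -0.003  1.248] dial -0.28132109236539143 F [ 1.24  11.785 -1.508] Ftool [11.567 -2.559  1.538] M [ 2.079 -0.22  -0.04 ] 13.838875533547096
```

>>> {"api": "arm_command", "payload": {
  "steps": [
    [0.1,0,0,0,0,0],
    [0.1,0,0,0,0,-5],
    [0.1,0,0,0,0,-10],
    [0.1,0,0,0,0,-15],
    [0.1,0,0,0,0,-20],
    [0.1,0,0,0,0,-25],
    [0.1,0,0,0,0,-28],
    [0.1,0,0,0,0,-28],
    [0.1,0,0,0,0,-28]
  ]
}}

```text
t: 3.65
eef_pos: [497.3, 198.6, 303.9]
tcp_rot: [3.14, -0.002, 1.738]
ft_force: [0.7, 9.9, -0.0]
opening: 0.146
```

```bash
python3 s.py
```

```text
3.65 [497.303 198.626 303.897] [ 3.14  -0.002  1.738] dial 0.2080545273761437 F [ 0.708  9.877 -0.023] Ftool [9.622 2.341 0.042] M [ 1.847 -0.089  0.079] 13.917877358182684
```

>>> {"api": "arm_command", "payload": {
  "steps": [
    [0.2,0,0,0,0,-5],
    [0.4,0.05,0,0,0,-10],
    [0.4,0.05,0,0,0,-15],
    [0.4,0.05,0,0,0,-20],
    [0.4,0.05,0,0,0,-25],
    [0.4,0.05,0,0,0,-28],
    [0.4,0.05,0,0,0,-28],
    [0.4,0.05,0,0,0,-28]
  ]
}}

```text
t: 4.32
eef_pos: [497.0, 200.7, 303.6]
tcp_rot: [-3.139, 0.001, 2.228]
ft_force: [0.1, -11.8, 0.8]
opening: 0.15
```

```bash
python3 s.py
```

```text
4.3167 [497.048 200.75  303.638] [-3.139  0.001  2.228] dial 0.6978452233840576 F [  0.085 -11.835   0.809] Ftool [-9.425 -7.161 -0.778] M [-2.425 -0.168  0.138] 14.265280714777417
```

>>> {"api": "arm_command", "payload": {
  "steps": [
    [-0.17,-0.13,0,0,0,0],
    [-0.17,-0.13,0,0,0,0],
    [-0.17,-0.13,0,0,0,0],
    [-0.17,-0.13,0,0,0,0],
    [-0.17,-0.13,0,0,0,0],
    [-0.17,-0.13,0,0,0,0]
  ]
}}

```text
t: 4.82
eef_pos: [496.9, 199.9, 303.6]
tcp_rot: [-3.141, -0.0, 2.227]
ft_force: [-1.5, 0.3, -0.3]
opening: 0.147
```

```bash
python3 s.py; python3 - <<'E'
from h import *
s=read_camera("scene")[:,:,::-1]; cv2.imwrite("pics/c4.png",cv2.resize(s[215:315,210:340],None,fx=6,fy=6,interpolation=cv2.INTER_CUBIC))
E
```

```text
4.8167 [496.915 199.861 303.635] [-3.141 -0.     2.227] dial 0.6969176181361171 F [-1.465  0.349 -0.271] Ftool [ 1.17  -0.949  0.271] M [ 0.379  0.224 -0.012] 13.94947167011106
```

View pics/c4.png

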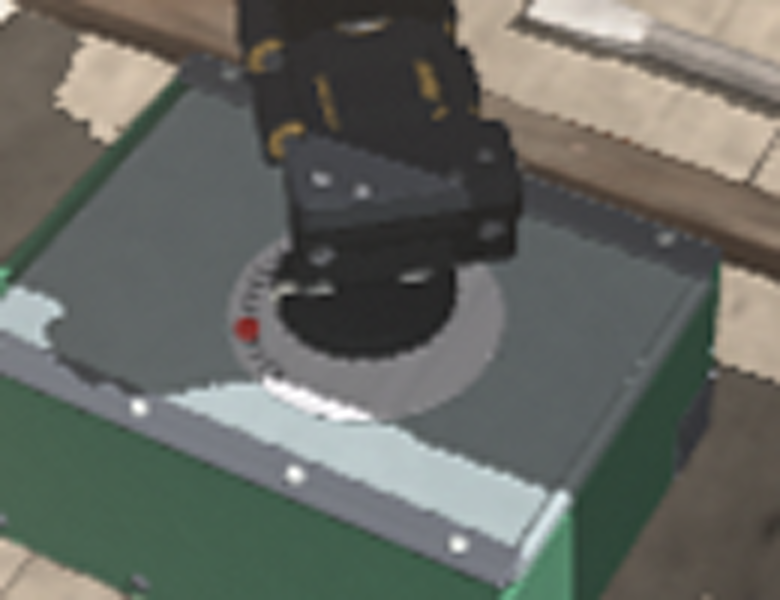

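The pointer tip shows at about c4 (280,291) and the red stud at (247,328). I'll check the angle numerically.

```bash
python3 - <<'E'
from h import *
Q=lambda x,y,z: ray("scene",210+(x+.5)/6-.5,215+(y+.5)/6-.5,z)
for z in(108,109): 
  t=Q(278,291,z);f=Q(328,290,z);print(t,f,np.arctan2(*(t-f)[1::-1])+.041)
print("red",Q(247,328,90),"disc left/right/bottom",Q(275,300,108),Q(458,290,108),Q(365,358,108))
def C(p): u,v=proj("scene",p);return (u-210)*6,(v-215)*6
for a in(.5,.6,.7,.8): print(a,C((497+30*np.cos(a-.041),200+30*np.sin(a-.041),108)),C((497+23*np.cos(a-.041),200+23*np.sin(a-.041),108)))
print("c",C((497,200,108)),"red",C((497+41.5*np.cos(.659),200+41.5*np.sin(.659),90)))
E
```

```text
[517.60596916 219.34842898 108.        ] [502.58496382 211.4865643  108.        ] 0.5231851205875927
[517.12363181 220.1787081  109.        ] [502.12241362 212.32719984 109.        ] 0.5231851205875969
red [527.55388731 224.47861077  90.        ] disc left/right/bottom [516.53033445 223.49006567 108.        ] [462.93519898 192.10778852 108.        ] [477.17243677 233.66962925 108.        ]
0.5 (np.float64(267.66396209038544), np.float64(271.0515355655833)) (np.float64(288.18375532033315), np.float64(270.9874167686711))
0.6 (np.float64(267.78582404574144), np.float64(277.39645268306936)) (np.float64(288.31129965920945), np.float64(275.8489037492992))
0.7 (np.float64(268.7895515788191), np.float64(283.70240013940975)) (np.float64(289.11383032673723), np.float64(280.6756558828913))
0.8 (np.float64(270.6706645319706), np.float64(289.9052390229541)) (np.float64(290.58657596986063), np.float64(285.41875840847763))
c (np.float64(355.5835659567837), np.float64(270.77681061286444)) red (np.float64(237.41329810142338), np.float64(325.17381422182325))
```

The fingers lie flush on the bar (13.9 mm opening), so the tool yaw gives the dial reading: 0.697. The picture agrees to within a pixel. It has rested 0.5 s, so I now turn right 80° to blue.

>>> {"api": "arm_command", "payload": {
  "steps": [
    [0,0,0,0,0,4],
    [0,0,0,0,0,10],
    [0,0,0,0,0,16],
    [0,0,0,0,0,22],
    [0,0,0,0,0,28],
    [0,0,0,0,0,34],
    [0,0,0,0,0,40],
    [0,0,0,0,0,40]
  ]
}}

```text
t: 5.53
eef_pos: [497.1, 199.4, 303.6]
tcp_rot: [3.142, 0.001, 1.524]
ft_force: [0.9, -5.1, -1.5]
opening: 0.144
```

>>> {"api": "arm_command", "payload": {
  "steps": [
    [0,0,0,0,0,6],
    [0,0,0,0,0,12],
    [0,0,0,0,0,18],
    [0,0,0,0,0,24],
    [0,0,0,0,0,30],
    [0,0,0,0,0,36],
    [0,0,0,0,0,40],
    [0,0,0,0,0,40],
    [0,0,0,0,0,40]
  ]
}}

```text
t: 6.28
eef_pos: [497.0, 198.9, 303.6]
tcp_rot: [3.141, 0.002, 0.834]
ft_force: [-1.2, -10.1, -0.7]
opening: 0.144
```

>>> {"api": "arm_command", "payload": {
  "steps": [
    [0,0,0,0,0,0],
    [0,0,0,0,0,0],
    [0,0,0,0,0,0],
    [0,0,0,0,0,0],
    [0,0,0,0,0,0]
  ]
}}

```text
t: 6.7
eef_pos: [497.0, 198.9, 303.6]
tcp_rot: [3.141, 0.002, 0.835]
ft_force: [-0.1, -10.7, 0.6]
opening: 0.141
```

```bash
python3 s.py; python3 - <<'E'
from h import *
s=read_camera("scene")[:,:,::-1]; cv2.imwrite("pics/c5.png",cv2.resize(s[215:315,210:340],None,fx=6,fy=6,interpolation=cv2.INTER_CUBIC))
E
```

```text
6.7 [496.97  198.905 303.64 ] [3.141 0.002 0.835] dial -0.6951140643953068 F [ -0.108 -10.654   0.563] Ftool [-7.969  7.073 -0.542] M [-2.213  0.086 -0.079] 13.420479142187705
```

View pics/c5.png

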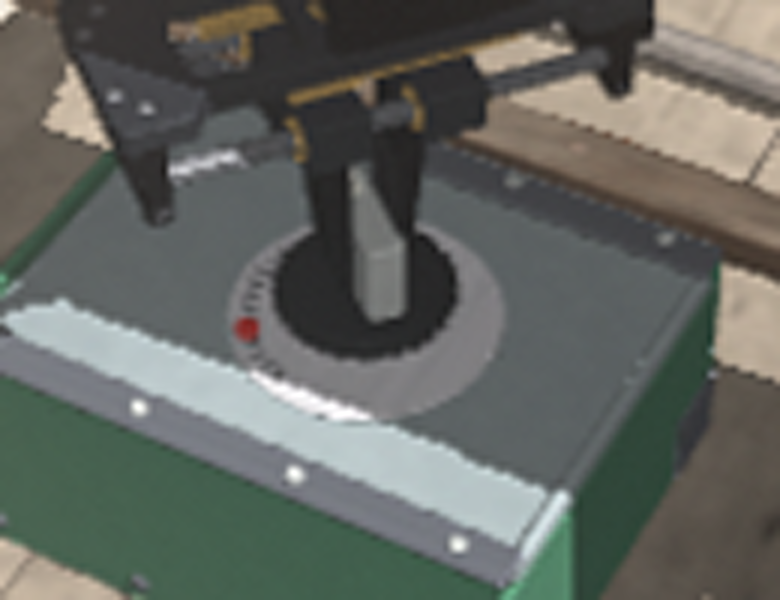

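The dial rests at blue: reading -0.695 with the bar visibly turned, and the lid and red stud unchanged. Next I null the side force and press lightly.

>>> {"api": "arm_command", "payload": {
  "steps": [
    [-0.15,0.13,0,0,0,0],
    [-0.15,0.13,0.15,0,0,0],
    [-0.15,0.13,0.3,0,0,0],
    [-0.15,0.13,0.3,0,0,0],
    [-0.15,0.13,0.3,0,0,0]
  ]
}}

```text
t: 7.17
eef_pos: [496.9, 198.1, 300.8]
tcp_rot: [-3.141, -0.0, 0.832]
ft_force: [-1.8, 4.6, 2.4]
opening: 0.145
```

```bash
python3 s.py
```

```text
7.1667 [496.914 198.054 300.812] [-3.141 -0.     0.832] dial -0.6981922267951844 F [-1.78   4.568  2.394] Ftool [ 2.178 -4.394 -2.392] M [0.747 0.318 0.028] 13.781079464536514
```

>>> {"api": "arm_command", "payload": {
  "steps": [
    [0,0,0.1,0,0,0],
    [0,0,0.1,0,0,0],
    [0,0,0.1,0,0,0],
    [0,0,0.1,0,0,0]
  ]
}}

```text
t: 7.5
eef_pos: [497.0, 198.0, 299.9]
tcp_rot: [3.141, -0.001, 0.831]
ft_force: [-2.3, 4.9, 4.0]
opening: 0.146
```

```bash
python3 s.py
```

```text
7.5 [496.992 198.011 299.948] [ 3.141 -0.001  0.831] dial -0.6989135688981188 F [-2.309  4.895  3.952] Ftool [ 2.061 -5.005 -3.951] M [0.757 0.416 0.044] 13.847243479553015
```

>>> {"api": "arm_command", "payload": {
  "steps": [
    [0,0,0.1,0,0,0],
    [0,0,0.1,0,0,0],
    [0,0,0.1,0,0,0]
  ]
}}

```text
t: 7.75
eef_pos: [497.0, 198.0, 299.0]
tcp_rot: [3.141, -0.001, 0.831]
ft_force: [-2.3, 5.0, 5.5]
opening: 0.146
```

```bash
python3 s.py
```

```text
7.75 [497.039 198.018 299.046] [ 3.141 -0.001  0.831] dial -0.6988810454876392 F [-2.3    5.04   5.529] Ftool [ 2.177 -5.095 -5.528] M [0.763 0.347 0.107] 13.882519118285424
```

The force slope is about 1.6 N/mm, so the ring is engaged with at most 3.1 mm of sink. I add 0.5 mm and start feeling to the left.

>>> {"api": "arm_command", "payload": {
  "steps": [
    [0,0,0.05,0,0,0],
    [0,0,0.05,0,0,-3],
    [0,0,0.05,0,0,-6],
    [0,0,0.05,0,0,-6]
  ]
}}

```text
t: 8.08
eef_pos: [497.1, 198.0, 298.7]
tcp_rot: [3.141, -0.001, 0.939]
ft_force: [-3.3, 4.7, 5.9]
opening: 0.148
```

```bash
python3 s.py
```

```text
8.0833 [497.112 198.032 298.66 ] [ 3.141 -0.001  0.939] dial -0.5912605579221452 F [-3.277  4.746  5.929] Ftool [ 1.9   -5.445 -5.93 ] M [ 0.848  0.298 -0.056] 14.035840176018432
```

>>> {"api": "arm_command", "payload": {
  "steps": [
    [0.05,-0.1,0,0,0,-2],
    [0.05,-0.1,0,0,0,-4],
    [0.05,-0.1,0,0,0,-5],
    [0.05,-0.1,0,0,0,-5]
  ]
}}

```text
t: 8.42
eef_pos: [496.9, 198.5, 298.7]
tcp_rot: [3.14, -0.001, 1.024]
ft_force: [1.4, -2.0, 5.6]
opening: 0.145
```

```bash
python3 s.py
```

```text
8.4167 [496.942 198.513 298.689] [ 3.14  -0.001  1.024] dial -0.5057109021427636 F [ 1.387 -2.036  5.641] Ftool [-1.013  2.254 -5.638] M [-0.481 -0.23  -0.101] 13.802222032941202
```

>>> {"api": "arm_command", "payload": {
  "steps": [
    [0,0,0,0,0,-2],
    [0,0,0,0,0,-4],
    [0,0,0,0,0,-5],
    [0,0,0,0,0,-5]
  ]
}}

```text
t: 8.75
eef_pos: [496.9, 198.6, 298.7]
tcp_rot: [3.14, -0.001, 1.111]
ft_force: [0.6, -0.3, 4.7]
opening: 0.143
```

```bash
python3 s.py
```

```text
8.75 [496.944 198.568 298.686] [ 3.14  -0.001  1.111] dial -0.41853542440190344 F [ 0.552 -0.316  4.715] Ftool [-0.035  0.644 -4.714] M [-0.263 -0.203 -0.065] 13.554017720279365
```

>>> {"api": "arm_command", "payload": {
  "steps": [
    [0,0,0,0,0,-2],
    [0,0,0,0,0,-4],
    [0,0,0,0,0,-5],
    [0,0,0,0,0,-5]
  ]
}}

```text
t: 9.08
eef_pos: [497.0, 198.6, 298.7]
tcp_rot: [3.14, -0.001, 1.198]
ft_force: [0.7, -1.0, 6.0]
opening: 0.141
```

```bash
python3 s.py
```

```text
9.0833 [496.951 198.63  298.688] [ 3.14  -0.001  1.198] dial -0.33169135520615284 F [ 0.722 -1.009  6.022] Ftool [-0.672  1.052 -6.021] M [-0.286 -0.444 -0.08 ] 13.442010527865186
```

>>> {"api": "arm_command", "payload": {
  "steps": [
    [0,0,0,0,0,-2],
    [0,0,0,0,0,-4],
    [0,0,0,0,0,-5],
    [0,0,0,0,0,-5]
  ]
}}

```text
t: 9.42
eef_pos: [497.0, 198.7, 298.7]
tcp_rot: [3.139, -0.001, 1.285]
ft_force: [1.1, 0.7, 5.4]
opening: 0.147
```

```bash
python3 s.py
```

```text
9.4167 [496.977 198.665 298.667] [ 3.139 -0.001  1.285] dial -0.24443175823598065 F [1.063 0.656 5.401] Ftool [ 0.934  0.847 -5.398] M [-0.146 -0.393 -0.066] 13.98175052667116
```

>>> {"api": "arm_command", "payload": {
  "steps": [
    [0,0,0,0,0,-2],
    [0,0,0,0,0,-4],
    [0,0,0,0,0,-5],
    [0,0,0,0,0,-5]
  ]
}}

```text
t: 9.75
eef_pos: [497.0, 198.7, 298.7]
tcp_rot: [3.139, -0.001, 1.372]
ft_force: [2.0, 1.0, 4.9]
opening: 0.147
```

```bash
python3 s.py
```

```text
9.75 [496.979 198.736 298.666] [ 3.139 -0.001  1.372] dial -0.15745511677012672 F [1.968 0.952 4.878] Ftool [ 1.325  1.752 -4.873] M [ 0.018 -0.51  -0.053] 13.970084569257772
```

>>> {"api": "arm_command", "payload": {
  "steps": [
    [0,0,0,0,0,-2],
    [0,0,0,0,0,-4],
    [0,0,0,0,0,-5],
    [0,0,0,0,0,-5]
  ]
}}

```text
t: 10.08
eef_pos: [497.0, 198.8, 298.7]
tcp_rot: [3.139, -0.001, 1.46]
ft_force: [2.7, 1.5, 5.2]
opening: 0.143
```

```bash
python3 s.py
```

```text
10.0833 [496.987 198.801 298.66 ] [ 3.139 -0.001  1.46 ] dial -0.07023795403744063 F [2.718 1.498 5.248] Ftool [ 1.795  2.547 -5.241] M [ 0.157 -0.495 -0.064] 13.581962647190249
```

>>> {"api": "arm_command", "payload": {
  "steps": [
    [0,0,0,0,0,-2],
    [0,0,0,0,0,-4],
    [0,0,0,0,0,-5],
    [0,0,0,0,0,-5]
  ]
}}

```text
t: 10.42
eef_pos: [497.0, 198.9, 298.7]
tcp_rot: [3.139, -0.001, 1.547]
ft_force: [1.4, 1.2, 5.0]
opening: 0.142
```

```bash
python3 s.py
```

```text
10.4167 [496.977 198.854 298.676] [ 3.139 -0.001  1.547] dial 0.016855640378343827 F [1.443 1.246 5.046] Ftool [ 1.284  1.425 -5.042] M [ 0.374 -0.554 -0.037] 13.458949666340908
```

>>> {"api": "arm_command", "payload": {
  "steps": [
    [0,0,0,0,0,-2],
    [0,0,0,0,0,-4],
    [0,0,0,0,0,-5],
    [0,0,0,0,0,-5]
  ]
}}

```text
t: 10.75
eef_pos: [497.0, 198.9, 298.7]
tcp_rot: [3.139, -0.001, 1.634]
ft_force: [1.7, 2.2, 4.5]
opening: 0.149
```

```bash
python3 s.py
```

```text
10.75 [496.968 198.921 298.656] [ 3.139 -0.001  1.634] dial 0.10410562534203768 F [1.741 2.207 4.496] Ftool [ 2.096  1.888 -4.49 ] M [ 0.546 -0.485 -0.054] 14.138246665559246
```

>>> {"api": "arm_command", "payload": {
  "steps": [
    [0,0,0,0,0,-2],
    [0,0,0,0,0,-4],
    [0,0,0,0,0,-5],
    [0,0,0,0,0,-5]
  ]
}}

```text
t: 11.08
eef_pos: [496.9, 199.0, 298.4]
tcp_rot: [3.139, -0.001, 1.721]
ft_force: [3.3, 4.9, 1.6]
opening: 0.144
```

```bash
python3 s.py
```

```text
11.0833 [496.911 199.016 298.402] [ 3.139 -0.001  1.721] dial 0.19128229079417988 F [3.262 4.894 1.647] Ftool [ 4.352  3.962 -1.636] M [ 0.848 -0.628  0.024] 13.716620621825134
```

Fz fell from 5.0 to 1.6 N and z dropped 0.25 mm, so it has dropped in at about 0.19 rad. No more turning: I push 1 mm to confirm.

>>> {"api": "arm_command", "payload": {
  "steps": [
    [0,0,0.05,0,0,0],
    [0,0,0.1,0,0,0],
    [0,0,0.1,0,0,0],
    [0,0,0.1,0,0,0]
  ]
}}

```text
t: 11.42
eef_pos: [496.9, 199.0, 297.3]
tcp_rot: [3.14, -0.0, 1.72]
ft_force: [3.4, 4.1, 0.9]
opening: 0.146
```

```bash
python3 s.py
```

```text
11.4167 [496.872 199.045 297.313] [ 3.14 -0.    1.72] dial 0.19027796867290334 F [3.436 4.112 0.926] Ftool [ 3.556  4.011 -0.916] M [ 0.949 -0.66   0.036] 13.850561539376745
```

Confirmed: the force stayed low. Pushing fully down.

>>> {"api": "arm_command", "payload": {
  "steps": [
    [0,0,0.1,0,0,0],
    [0,0,0.2,0,0,0],
    [0,0,0.3,0,0,0],
    [0,0,0.4,0,0,0],
    [0,0,0.5,0,0,0],
    [0,0,0.5,0,0,0],
    [0,0,0.5,0,0,0]
  ]
}}

```text
t: 12.0
eef_pos: [496.8, 199.0, 293.7]
tcp_rot: [3.138, -0.001, 1.72]
ft_force: [-1.0, 2.8, 18.2]
opening: 0.146
```

```bash
python3 s.py
```

```text
12.0 [496.82  199.031 293.694] [ 3.138 -0.001  1.72 ] dial 0.19041760023554674 F [-0.968  2.801 18.185] Ftool [  2.924  -0.483 -18.185] M [0.611 0.273 0.067] 13.925221071600795
```

Bottomed at 9.95 mm of travel with 18 N. I ease the push and slide the lid along box -x.

>>> {"api": "arm_command", "payload": {
  "steps": [
    [0,0,-0.08,0,0,0],
    [0.12,-0.6,-0.08,0,0,0],
    [0.24,-1.25,-0.08,0,0,0],
    [0.37,-1.9,-0.08,0,0,0],
    [0.5,-2.6,-0.08,0,0,0],
    [0.63,-3.25,-0.08,0,0,0],
    [0.69,-3.6,-0.08,0,0,0],
    [0.69,-3.6,-0.08,0,0,0]
  ]
}}

```text
t: 12.67
eef_pos: [459.6, 200.6, 293.8]
tcp_rot: [3.139, -0.001, 1.72]
ft_force: [-1.4, 4.9, 12.2]
opening: 0.145
```

```bash
python3 s.py
```

```text
12.6667 [459.637 200.573 293.82 ] [ 3.139 -0.001  1.72 ] dial 0.19044324301871626 F [-1.419  4.891 12.221] Ftool [  5.056  -0.647 -12.219] M [1.037 0.278 0.046] 13.824036671202924
```

>>> {"api": "arm_command", "payload": {
  "steps": [
    [0.12,-0.6,0,0,0,0],
    [0.24,-1.25,0,0,0,0],
    [0.37,-1.9,0,0,0,0],
    [0.5,-2.5,0,0,0,0],
    [0.6,-3.0,0,0,0,0],
    [0.64,-3.25,0,0,0,0],
    [0.64,-3.3,0,0,0,0],
    [0.64,-3.3,0,0,0,0],
    [0.64,-3.3,0,0,0,0]
  ]
}}

```text
t: 13.42
eef_pos: [426.9, 201.9, 293.8]
tcp_rot: [3.138, -0.001, 1.72]
ft_force: [3.0, 4.0, 10.5]
opening: 0.148
```

```bash
python3 s.py
```

```text
13.4167 [426.879 201.941 293.821] [ 3.138 -0.001  1.72 ] dial 0.19039348548442678 F [ 3.033  3.992 10.455] Ftool [  3.503   3.632 -10.439] M [ 0.846 -0.542  0.032] 14.027319889227304
```

>>> {"api": "arm_command", "payload": {
  "steps": [
    [0,0,0,0,0,0],
    [0,0,0,0,0,0],
    [0,0,0,0,0,0],
    [0,0,0,0,0,0],
    [0,0,0,0,0,0],
    [0,0,0,0,0,0]
  ],
  "jaw": 5
}}

```text
t: 13.92
eef_pos: [426.2, 201.6, 292.9]
tcp_rot: [-3.141, 0.0, 1.72]
ft_force: [-0.5, -0.6, -1.0]
opening: 0.497
```

```bash
python3 s.py
```

```text
13.9167 [426.171 201.619 292.874] [-3.141  0.     1.72 ] dial 0.19055728850702888 F [-0.51 -0.57 -0.97] Ftool [-0.487 -0.588  0.97 ] M [ 0.048  0.007 -0.042] 47.307834088308795
```

Free of the dial. Straight up, then look.

>>> {"api": "arm_command", "payload": {
  "steps": [
    [0,0,-0.5,0,0,0],
    [0,0,-2,0,0,0],
    [0,0,-4,0,0,0],
    [0,0,-7,0,0,0],
    [0,0,-10,0,0,0],
    [0,0,-12,0,0,0],
    [0,0,-12,0,0,0],
    [0,0,-12,0,0,0],
    [0,0,-12,0,0,0]
  ]
}}

```text
t: 14.67
eef_pos: [425.9, 201.6, 412.6]
tcp_rot: [-3.141, 0.0, 1.72]
ft_force: [0.6, 0.3, -0.7]
opening: 0.523
```

```bash
python3 s.py; python3 - <<'E'
from h import *
s=read_camera("scene")[:,:,::-1]; cv2.imwrite("pics/c6.png",cv2.resize(s[130:340,150:420],None,fx=2.8,fy=2.8,interpolation=cv2.INTER_CUBIC))
E
```

```text
14.6667 [425.947 201.557 412.577] [-3.141  0.     1.72 ] dial 0.19055744354996892 F [ 0.557  0.289 -0.702] Ftool [0.203 0.594 0.702] M [0.075 0.021 0.033] 49.71500089434559
```

View pics/c6.png

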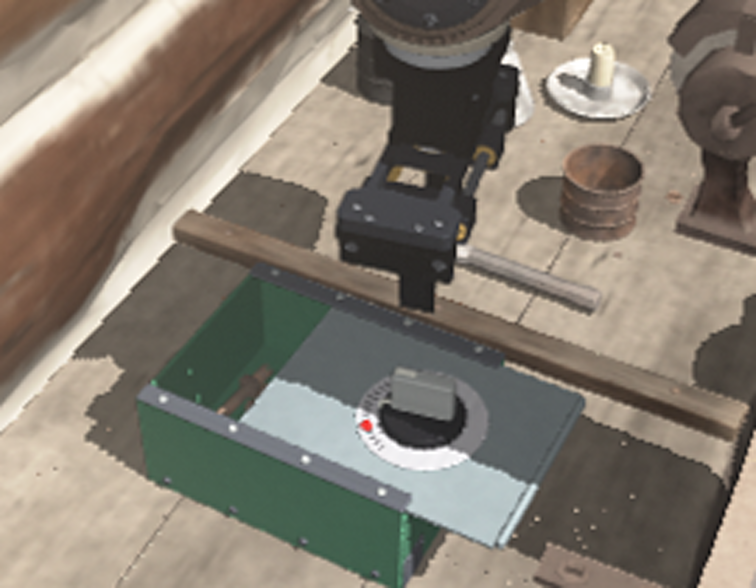

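The lid is fully open with its back edge at about crop (265,370) and the box interior visible. The dial is down at (425,410), the gripper is clear, and the tin and chisel look untouched.

```bash
python3 -c "
from cell import *
print(job_done())"
```

```text
the job is handed in; nothing more can be done
None
```

The strongbox is open and the job is handed in; no verdict is reported. All dial readings below come from the gripper's yaw and a measured box yaw of -0.041 rad, since the dial joint can't be read directly.

- **Turning:** I turned the dial left to about +0.70 at the red stud and rested 0.5 s. I then turned it right to about -0.70 at the blue stud and rested 0.4 s.
- **Feeling for the gate:** I turned left again with about 5 N of push. The dial dropped in at about +0.19 (push fell from about 5 N to 1.6 N), and I stopped turning there.
- **Opening:** I pushed it down 9.95 mm to the stop and pulled the lid about 70 mm. Then I let go and lifted straight up about 120 mm.

**Last checks:** The last picture shows the lid fully open, the dial still down and the gripper clear. The tin and chisel look undisturbed. The mug and oil can are mostly hidden behind the gripper in that view, but the arm never went near them.

**What disagreed:**
- **Camera position:** The two cameras differed by up to about 5 mm on where the dial is. I corrected this from the side force on the gripper.
- **Red stud angle:** The picture check there suggested about 0.77 rad, but one pixel is about 0.1 rad. I trusted the gripper yaw instead.
- **Feeling push:** It was lower than the 10 N suggested, but the drop was still clear.

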